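# Seat and hold the service block in the brake caliper it fits

### The arm

A 6-joint arm with a two-finger parallel gripper is mounted at the origin on the work surface. World frame = base frame: x ahead of the robot, y to its left, z up, the work surface at z = 0. Lengths are in mm, angles in rad, forces in N, time in s.
With the tool pointing down it reaches from about 300 to 775 mm from the base axis. Payload 14.6 kg.
Tool frame: the origin (TCP) lies midway between the tips of the shut fingers; the grasp point (between the pads) lies 19 mm behind it; y points along the fingers, z is the direction in which the jaws open and shut, and the axes are right-handed (so a half turn about y gives the same grasp; the last joint's range is limited). The gripper opens to 94 mm and grips with 3 to 60 N. Pads are 16 mm wide; open, the fingers measure 119 mm over their backs; the gripper's body (75 mm by 177 mm) begins 78 mm behind the grasp point.
Start: joints at [-1.374, 0.3, 1.521, -0, 1.321, -0.067], TCP at [143.406, -530.965, 173.446] pointing down, gripper open.
Joint ranges: [-3.03, 3.03], [-0.79, 2.21], [0.23, 2.52], [-1.04, 4.18], [0, 3.07], [-2.55, 2.55]. Speed limits (rad/s): [2.22, 2.22, 2.57, 3.14, 3.14, 3.14].

### API

Orientations are given as [roll, pitch, yaw] about the fixed x, y, z axes, in that order (R = Rz(yaw) Ry(pitch) Rx(roll)).
In Python, from cell import manip gives the robot as it stands.
- The arm moves only by the tool play_rows, never from a script. Its argument "series" is a list of rows, each a list of 3 entries, a list of its own where there are three numbers: the shift along the tool's x, y, z in m, then the turn about the tool's y in rad, then the closure, from 0 (fully open) to 1 (shut). In form: [[[dx, dy, dz], twist, grip], ...]. A call has 1 to 20 rows; each row is the pose to reach, as a shift and turn from the pose measured when the call began, along the tool's axes at that moment; what a row does not reach only later rows make up. A row lasts 1/10 s, in which the tool goes at most 50 mm and 8.59 degrees, less where a joint would pass 70% of its speed; a pose out of reach is approached as far as the arm can. A call with a gripper value outside its range is refused whole. The fingers move at their own pace and stop on an object; "squeeze" is the grip in N (left out, the last holds). Time passes only in rows, so rows that repeat a pose let the fingers close. It gives the time, the measured TCP pose, the force and the opening at its end, in the units of the state.
- manip.read_state(): the state, without advancing time (a new reading comes with each control period).
- manip.camera(name): name is "scene" or "top"; returns the picture (400x640x3 uint8, red, green, blue); there is no depth.
- manip.camera_params(name): a dict with "K" (3x3 intrinsics, pixels), "rvec" (rotation vector, rad) and "tvec" (3), from world to camera coordinates, as OpenCV has them. Camera axes: x right, y down, z forward; pixel columns grow to the right and rows downward; lengths in mm; the calibration is good to about 2 mm. A picture is of the moment at which its call begins. camera_params takes no time and is no camera call.
- manip.sign_off(): hands the job in, once; it reports no verdict.
The state is a dict: "clock": time; "joints": joint angles; "qd": joint speeds; "effort": joint torques, N m; "eef_pos": TCP position; "eef_rot": TCP orientation; "wrist_force": force on the tool from outside, world axes, zero at the start; "moment": the same for the moment, N m; "finger_gap": finger opening in mm.
Only numpy, scipy, OpenCV 4.12 (cv2) and the standard library are available. Lean on these libraries where they do the work, as an engineer would, in place of code of your own. Each camera call takes 0.05 s, during which the arm holds its last target. There are 200 camera calls.

### The job

Open the black case on the bench until its lid rests back on its stop, take out the plastic service block, and slide its tongue down into the slot of the one brake caliper that is wide enough for it, centred along the slot; do not force it against the two narrower ones. A spring in the slot pushes the block back out, so press its flange down flush on the caliper's top and finish while still holding it pressed there. Leave everything else on the bench where it is and the lid open.

Things in the scene. Friction and masses are not known exactly. Their poses are not given: they have to be found in the camera images.
- lid (a joint): hinge of the case lid, rad: 0 shut, 1.9 fully open on its stop. The lid is free (no spring or friction, 0.25 kg): it falls shut when let go below about 1.45 and falls open onto the stop by itself when let go above about 1.6
- lid_handle (a point): middle of the lid's handle, a round steel bar 10 mm thick, 110 mm long along its y, its centre 40 mm off the lid's face; the lid's free edge is 27 mm beyond it. Axes turn with the lid: shut, -x points to the case's front, z up. The bar lies 125 mm along -x and 52 mm along z from the hinge line
- lid_hinge (a point): middle of the lid's hinge line, which runs along its y, at the top of the case's back wall. Axes turn with the lid, as for the handle; opening is a positive turn about its y
- case: black plastic case, 150 mm (its x) by 220 mm (its y) by 100 mm high without the lid, walls 6 mm; fixed to the bench; origin at the centre of its underside, -x its front. Foam insert inside, its top 42 mm above the origin. The block stands upright in a slot of the foam at (0, -30) mm from the origin. The open lid leans back beyond the back wall
- block_grip (a point): middle of the upright grip of the service block, off-white plastic, about 0.12 kg. From below: tongue 32 (its x) by 15 thick (y) by 34 mm high with a round foot; flange 60 by 38 by 6 mm; grip 36 (x) by 16 (y) by 44 mm high. This point is 22 mm above the flange's top, 28 above its underside, 62 above the foot. z up. In the case the flange lies on the foam, this point 70 mm above its underside
- stand: flat dark steel plate 140 by 310 by 10 mm, fixed to the bench, that carries the three calipers in a row along its y; origin at the centre of its underside
- caliper_wide: aluminium brake caliper, one of three alike outside: 66 mm long (its x), 54 mm across (y), 60 mm high. Its slot, open at the top and both ends, runs along x in the middle of y and is 19 mm wide. Origin: centre of its underside; z up. The only slot wide enough. With the block fully home the grip's middle is 88 mm above this origin
- caliper_wide_spring (a joint): flat return spring in the 19 mm slot, its travel in m, 0 at rest, 24 mm below the caliper's top face; 0.010 when the block's flange is flush. Pushes up with 3 N at first touch, 8 N at flush: a block let go rises again by 7 to 10 mm
- caliper_mid: aluminium brake caliper, one of three alike outside: 66 mm long (its x), 54 mm across (y), 60 mm high. Its slot, open at the top and both ends, runs along x in the middle of y and is 11 mm wide. Origin: centre of its underside; z up. Too narrow for the block.
- caliper_tight: aluminium brake caliper, one of three alike outside: 66 mm long (its x), 54 mm across (y), 60 mm high. Its slot, open at the top and both ends, runs along x in the middle of y and is 7 mm wide. Origin: centre of its underside; z up. Too narrow for the block.
- lockring: bystander: steel ring 32 mm wide, 8 mm high, in a pocket of the foam inside the case
- bearing: bystander: ring 26 mm wide, 8 mm high, on the front part of the stand's plate
- wrench: bystander: wrench 160 mm long lying on the bench behind the case and stand
- screwdriver: bystander: screwdriver 180 mm long lying on the bench behind the case and stand
- oil: bystander: grey bottle 56 mm wide, 150 mm tall, at the back of the bench
- greasejar: bystander: jar 70 mm wide, 70 mm tall, at the back
- spray: bystander: metal can 60 mm wide, 190 mm tall, at the back
- padbox: bystander: cardboard box 80 by 100 by 35 mm, at the back

How it is judged (in metres and radians):
On the way, in this order (a step that is already met when the one before it is completed fails the run):
1. the lid is open and rests on its stop (value of joint lid above 1.8 rad), for 0.2 s.
2. the block is lifted out of the case's foam (height (world z) of block_grip above 0.125 m), for 0.1 s.
At the end, for the whole second after the job is handed in: The block is in the wide slot, flange within 2.5 mm of flush, centred within 7 mm along and 4 mm across, turned under 0.15 and tilted under 0.07 rad, still, pressed on the caliper with over 5 N by the robot (touching it with over 3 N); the lid is open beyond 1.8 rad (z of block_grip in the frame of caliper_wide between 0.085 and 0.0905 m and x of block_grip in the frame of caliper_wide between -0.007 and 0.007 m and y of block_grip in the frame of caliper_wide between -0.004 and 0.004 m and angle between the z axis of block_grip and the z axis of caliper_wide, either way round below 0.07 rad and angle between the x axis of block_grip and the x axis of caliper_wide, either way round below 0.15 rad and value of joint lid above 1.8 rad and contact force between block and caliper_wide above 5 N and contact force between any of the fingers, the arm and block above 3 N and linear speed of block below 0.02 m/s); the arm keeps its last pose, push and grip.
It fails at once if the block is forced against a caliper that is too narrow (over 8 N) (contact force between block and caliper_mid above 8 N or contact force between block and caliper_tight above 8 N).
It fails at once if a bystander is moved by more than 40 mm (distance of any of lockring, bearing, wrench, screwdriver, oil, greasejar, spray, padbox from where it was at the start of the episode above 0.04 m).
It also fails if it takes over 64 s, if anything falls off the work surface, if the arm or the gripper's body presses on something with over 40 N, if the wrist force passes 120 N, or if a joint passes its speed limit or range.

## Working session

There is one attempt and no reset: what is moved stays moved. The work goes in short steps, Python scripts to look and compute and a tool call to move; the robot and the scene stay as the last step left them, time stands still between calls to the robot, and variables do not carry over. Pictures are saved under pics/ and viewed, about 8 in all and at most 12, crops included, and the job is handed in when it is done.

Besides the shell and the picture viewer there is one more tool, called after "Request:" by a JSON object that holds its "fn" and its "kwargs", one argument or row to a line. play_rows: Moves the arm, as the interface text tells. Its arguments: {"type":"object","properties":{"series":{"type":"array","items":{"type":"array"}},"squeeze":{"type":"number"}},"required":["series"]}

```bash
ls; mkdir -p pics; python3 - <<'E'
from cell import manip
import cv2
s=manip.read_state();print(s)
for n in("scene","top"):
    cv2.imwrite(f"pics/{n}0.png",manip.camera(n)[:,:,::-1]); print(n,manip.camera_params(n))
E
```

```text
pics
{'clock': 0.0, 'joints': array([-1.37356018e+00,  3.00456432e-01,  1.52161684e+00, -1.91550794e-05,
        1.32066861e+00, -6.66003499e-02]), 'qd': array([ 6.58736466e-05, -2.55860699e-03,  3.27918061e-04, -4.71332066e-04,
        3.12696720e-04,  1.43013755e-03]), 'effort': array([-5.47925611e-04, -5.31816208e+01, -3.52740633e+01,  7.08180713e-02,
        2.44169187e-02, -1.19804149e-04]), 'eef_pos': array([ 143.36374971, -530.66911475,  172.87926561]), 'eef_rot': array([-1.57194424e+00,  5.79700527e-05, -2.87775144e+00]), 'wrist_force': array([1.26109472, 0.29077952, 0.1619416 ]), 'moment': array([0.00459478, 0.0209802 , 0.01203162]), 'finger_gap': 93.39836807080981}
scene {'K': array([[502.55868541,   0.        , 322.83773812],
       [  0.        , 502.55868541, 190.615418  ],
       [  0.        ,   0.        ,   1.        ]]), 'rvec': array([ 1.60535329,  2.27056913, -0.60597243]), 'tvec': array([ 198.23218364, -443.9069225 , 1788.68509289])}
top {'K': array([[424.99837269,   0.        , 320.46445123],
       [  0.        , 424.99837269, 203.51526039],
       [  0.        ,   0.        ,   1.        ]]), 'rvec': array([ 2.17157505, -2.18946828,  0.11616388]), 'tvec': array([  -5.2415809 ,  627.46423452, 1024.40865471])}
```

View pics/scene0.png

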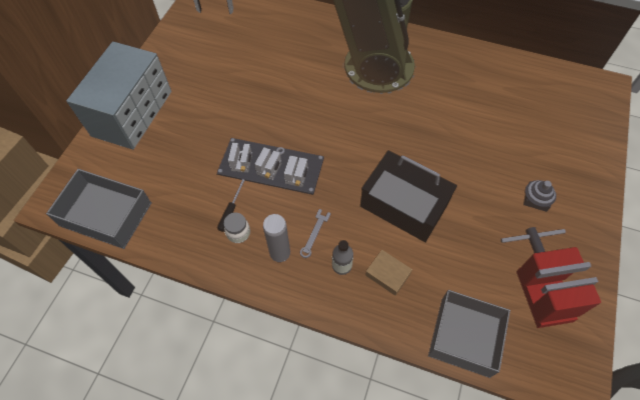

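View pics/top0.png

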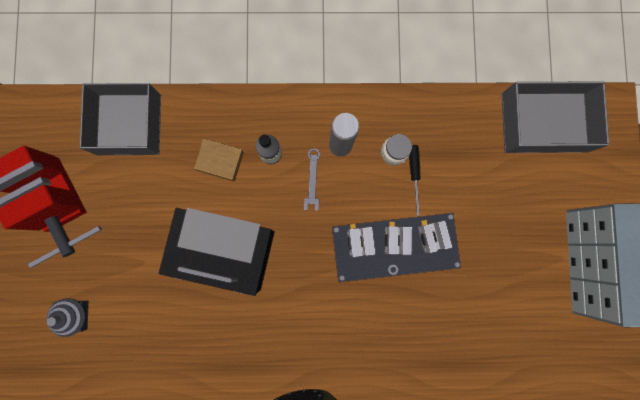

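The scene view shows the case around (408,195) with its handle at (420,168), and the stand around (270,165). In the top view the case is at (217,250) with its handle at (207,275), and the stand is at (396,247) with three calipers. Next I'll zoom in.

```bash
cat > h.py <<'E'
import numpy as np, cv2
from cell import manip
from scipy.spatial.transform import Rotation as R
P={n:manip.camera_params(n) for n in("scene","top")}
def proj(n,p):
    c=P[n]; return cv2.projectPoints(np.float64(p).reshape(-1,3),np.float64(c["rvec"]),np.float64(c["tvec"]),c["K"],None)[0].reshape(-1,2)
def ray(n,uv):
    c=P[n]; M=R.from_rotvec(c["rvec"]).as_matrix()
    d=M.T@np.linalg.inv(c["K"])@np.array([uv[0],uv[1],1.]); return -M.T@c["tvec"],d/np.linalg.norm(d)
def onz(n,uv,z):
    o,d=ray(n,uv); return o+d*(z-o[2])/d[2]
def tri(uvs,uvt):
    A=np.zeros((3,3));b=np.zeros(3);L=[]
    for n,u in(("scene",uvs),("top",uvt)):
        o,d=ray(n,u);Q=np.eye(3)-np.outer(d,d);A+=Q;b+=Q@o;L.append((o,Q))
    x=np.linalg.solve(A,b);return x,[np.linalg.norm(Q@(x-o)).round(1) for o,Q in L]
def shot(n,name=None):
    im=manip.camera(n)[:,:,::-1].copy()
    if name: cv2.imwrite(f"pics/{name}.png",im)
    return im
def crop(im,x,y,w,h,k): return cv2.resize(im[y:y+h,x:x+w],None,fx=k,fy=k,interpolation=cv2.INTER_CUBIC)
E
python3 - <<'E'
from h import *
s=cv2.imread("pics/scene0.png");t=cv2.imread("pics/top0.png")
a=np.hstack([crop(t,328,208,135,75,3),crop(t,155,200,125,100,3)[:225]]) if 0 else None
o=np.zeros((600,800,3),np.uint8)
def put(c,x,y):
    o[y:y+c.shape[0],x:x+c.shape[1]]=c[:600-y,:800-x]
put(crop(t,330,210,132,74,3),0,0); put(crop(t,155,200,125,100,3),400,0)
put(crop(s,215,130,120,70,3.3),0,305); put(crop(s,355,145,110,96,3),400,305)
cv2.imwrite("pics/z.png",o)
for n in P: o_,_=ray(n,(320,200));print(n,o_)
E
```

```text
scene [1265.5638882   241.94935869 1332.49850608]
top [ 530.04785759    4.60033735 1078.04454322]
```

View pics/z.png

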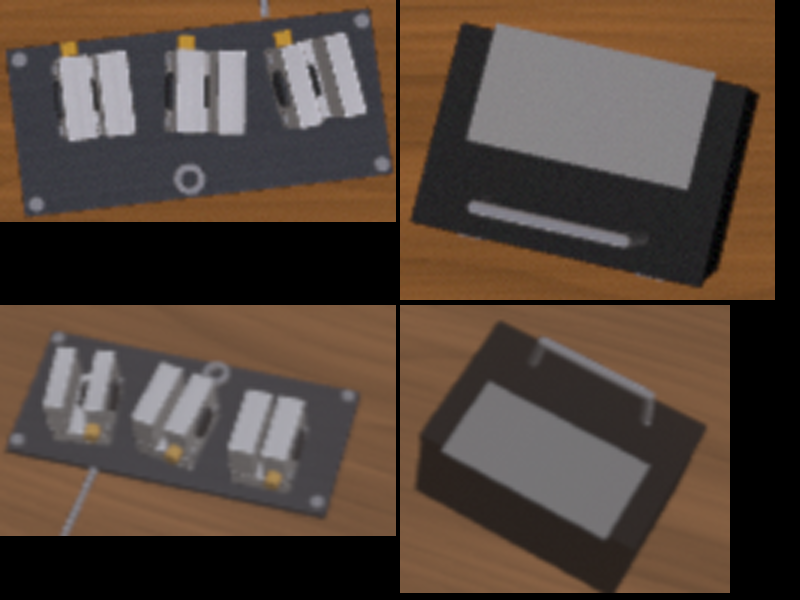

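Zooms: in the top view the right-hand caliper (crop about (318,80)) has the widest slot. It is the leftmost one in the scene view, where its gap is also widest. The lid handle runs from crop (470,207) to (628,241). Now I'll measure with masks.

```bash
python3 - <<'E'
from h import *
s=cv2.imread("pics/scene0.png");t=cv2.imread("pics/top0.png")
def comps(im,x,y,w,h,th,amin=15,k=4):
    g=cv2.cvtColor(im,cv2.COLOR_BGR2HSV); 
    v=cv2.resize(g[y:y+h,x:x+w,2],None,fx=k,fy=k,interpolation=cv2.INTER_CUBIC).astype(int)
    sa=cv2.resize(g[y:y+h,x:x+w,1],None,fx=k,fy=k,interpolation=cv2.INTER_CUBIC)
    m=((v>th)&(sa<90)).astype(np.uint8)
    out=[]
    for c in cv2.findContours(m,cv2.RETR_EXTERNAL,cv2.CHAIN_APPROX_NONE)[0]:
        if cv2.contourArea(c)<amin*k*k: continue
        b=cv2.boxPoints(cv2.minAreaRect(c)); b=(b+.5)/k-.5+[x,y]; out.append((cv2.contourArea(c)/k/k,b))
    return out
for n,im,roi in(("scene",s,(222,138,90,50)),("top",t,(342,212,118,50))):
    for th in (175,195,210):
        print(n,th)
        for a,b in comps(im,*roi,th): print(round(a),b.mean(0).round(1),[np.linalg.norm(b[i]-b[i-1]).round(1) for i in(1,2)],b.round(1).tolist())
print("handle")
for n,im,roi in(("scene",s,(396,152,50,35)),("top",t,(172,264,50,22))):
    for th in (90,120): 
        for a,b in comps(im,*roi,th,10): print(n,th,round(a),b.mean(0).round(1),b.round(1).tolist())
print(tri((403.3,157.3),(178.3,269)),tri((438.3,175),(231,280.3)))
E
```

```text
scene 175
22 [300.4 167.3] [np.float64(17.7), np.float64(5.3)] [[294.8, 174.7], [300.8, 158.0], [305.9, 159.8], [299.9, 176.5]]
40 [271.9 159.9] [np.float64(17.1), np.float64(4.5)] [[265.9, 166.5], [273.8, 151.3], [277.8, 153.4], [270.0, 168.6]]
41 [262.3 156.7] [np.float64(17.9), np.float64(4.1)] [[256.3, 163.6], [264.7, 147.8], [268.3, 149.8], [259.8, 165.5]]
scene 195
scene 210
top 175
229 [356.  241.9] [np.float64(10.2), np.float64(27.9)] [[349.4, 228.6], [359.5, 227.5], [362.6, 255.1], [352.4, 256.3]]
183 [407.  240.2] [np.float64(8.2), np.float64(26.8)] [[402.9, 226.9], [411.1, 226.9], [411.1, 253.6], [402.9, 253.6]]
218 [368.2 240.8] [np.float64(9.2), np.float64(27.1)] [[362.0, 227.9], [371.1, 226.8], [374.5, 253.6], [365.3, 254.8]]
211 [393.4 239.5] [np.float64(9.0), np.float64(27.2)] [[388.9, 225.9], [397.9, 225.9], [397.9, 253.1], [388.9, 253.1]]
188 [431.3 237.4] [np.float64(9.8), np.float64(27.8)] [[423.0, 225.2], [432.6, 222.7], [439.6, 249.6], [430.1, 252.1]]
150 [444.8 234.5] [np.float64(6.7), np.float64(27.0)] [[438.0, 222.3], [444.6, 220.5], [451.5, 246.6], [445.0, 248.4]]
top 195
top 210
handle
scene 90 100 [405.1 181.4] [[395.6, 176.4], [414.6, 176.4], [414.6, 186.4], [395.6, 186.4]]
scene 90 142 [420.4 165.4] [[399.7, 156.9], [401.6, 153.3], [441.0, 173.9], [439.1, 177.5]]
scene 120 85 [421.1 165.3] [[401.6, 156.9], [402.8, 154.5], [440.6, 173.7], [439.4, 176.1]]
top 90 175 [199.6 273.3] [[176.9, 270.4], [177.8, 266.1], [222.3, 276.2], [221.3, 280.5]]
top 120 123 [199.7 273.5] [[177.4, 270.2], [178.2, 266.9], [222.0, 276.8], [221.3, 280.0]]
(array([502.43182884, 227.25236016, 262.06373659]), [np.float64(38.9), np.float64(38.9)]) (array([430.74996603, 253.32979269,  53.84059777]), [np.float64(49.9), np.float64(49.9)])
```

```bash
cat >> h.py <<'E'
def comps(im,x,y,w,h,th,amin=15,k=4,smax=90):
    g=cv2.cvtColor(im,cv2.COLOR_BGR2HSV)[y:y+h,x:x+w]
    g=cv2.resize(g,None,fx=k,fy=k,interpolation=cv2.INTER_CUBIC)
    m=((g[...,2]>th)&(g[...,1]<smax)).astype(np.uint8); out=[]
    for c in cv2.findContours(m,cv2.RETR_EXTERNAL,cv2.CHAIN_APPROX_NONE)[0]:
        if cv2.contourArea(c)<amin*k*k: continue
        b=cv2.boxPoints(cv2.minAreaRect(c)); out.append((cv2.contourArea(c)/k/k,(b+.5)/k-.5+[x,y]))
    return out
E
python3 - <<'E'
from h import *
s=cv2.imread("pics/scene0.png");t=cv2.imread("pics/top0.png")
def ends(b):
    i=0 if np.linalg.norm(b[0]-b[1])<np.linalg.norm(b[1]-b[2]) else 1
    return (b[i]+b[(i+1)%4])/2,(b[(i+2)%4]+b[(i+3)%4])/2
for th in(145,155,165):
    for a,b in comps(s,222,138,35,45,th): print(th,round(a),b.mean(0).round(1),b.round(1).tolist())
E1=ends(max(comps(s,396,152,50,30,120),key=lambda c:c[0])[1]); E2=ends(max(comps(t,172,264,65,25,120),key=lambda c:c[0])[1])
print(E1,E2)
E1=sorted(E1,key=lambda p:p[0]);E2=sorted(E2,key=lambda p:-p[0])
A=tri(E1[0],E2[0]);B=tri(E1[1],E2[1]);print(A,B,np.linalg.norm(A[0]-B[0]))
print("onz152",[onz("top",e,152).round(1) for e in E2],[onz("scene",e,152).round(1) for e in E1])
W=[[423.0,225.2],[444.6,220.5],[451.5,246.6],[430.1,252.1]]
Z=[onz("top",w,70) for w in W];print("wide top70",np.round(Z,1).tolist(),np.mean(Z,0))
E
```

```text
145 121 [242.4 156. ] [[235.4, 167.9], [241.7, 142.2], [249.5, 144.1], [243.2, 169.9]]
145 87 [232.6 151.5] [[227.8, 159.8], [232.2, 141.9], [237.5, 143.1], [233.1, 161.1]]
155 22 [238.9 164.8] [[235.7, 167.8], [237.4, 160.7], [242.1, 161.8], [240.5, 168.9]]
155 80 [243.4 152.3] [[237.8, 160.5], [241.9, 142.5], [248.9, 144.1], [244.8, 162.1]]
155 78 [232.6 151.4] [[228.0, 159.6], [232.3, 142.0], [237.2, 143.2], [232.9, 160.8]]
165 67 [243.5 152.3] [[238.3, 160.4], [242.3, 142.8], [248.6, 144.2], [244.6, 161.9]]
165 64 [232.6 151.3] [[228.4, 159.3], [232.6, 142.2], [236.9, 143.3], [232.7, 160.4]]
(array([402.23541832, 155.65784073]), array([440.00767136, 174.86407089])) (array([177.79641247, 268.47077656]), array([230.18148422, 280.37647343]))
(array([452.00021746, 186.16528569, 156.68747631]), [np.float64(0.5), np.float64(0.5)]) (array([477.78233311, 299.64899313, 154.37817338]), [np.float64(1.3), np.float64(1.3)]) 116.3984631485531
onz152 [array([451.8, 186.6, 152. ]), array([478.2, 299.1, 152. ])] [array([448.5, 186.4, 152. ]), array([475.4, 301. , 152. ])]
wide top70 [[570.0, -253.3, 70.0], [580.7, -305.3, 70.0], [518.7, -319.5, 70.0], [506.2, -268.1, 70.0]] [ 543.90257032 -286.53470738   70.        ]
```

```bash
cat >> h.py <<'E'
def plan(wps,rep=None):
    "wps: (x,y,z,yaw) TCP targets in mm -> rows in tool axes of the present pose"
    s=manip.read_state(); M=R.from_euler("xyz",s["eef_rot"]).as_matrix(); y0=s["eef_rot"][2]
    for w in wps:
        d=M.T@(np.array(w[:3])-s["eef_pos"])/1000; print([d.round(4).tolist(), round(-(w[3]-y0),3)])
E
python3 - <<'E'
from h import *
print("wide",tri((238.5,152.0),(437.3,236.1)))
plan([(300,-430,250,-2.6),(450,-150,250,-2.3),(470,80,250,-2.0),(464.5,242.8,230,-1.795)])
E
```

```text
wide (array([ 543.99205158, -287.25220088,   70.6423604 ]), [np.float64(0.9), np.float64(0.9)])
[[-0.1775, -0.077, -0.0565], np.float64(-0.278)]
[[-0.3953, -0.0767, -0.2877], np.float64(-0.578)]
[[-0.4746, -0.0765, -0.5045], np.float64(-0.878)]
[[-0.5117, -0.0563, -0.6631], np.float64(-1.083)]
```

Request:
{"fn": "play_rows", "kwargs": {
  "series": [
    [[-0.09,-0.077,-0.03],-0.14,0.3],
    [[-0.1775,-0.077,-0.0565],-0.278,0.5],
    [[-0.2,-0.077,-0.1],-0.4,0.6],
    [[-0.25,-0.077,-0.13],-0.45,0.6],
    [[-0.28,-0.077,-0.17],-0.5,0.6],
    [[-0.32,-0.077,-0.21],-0.55,0.6],
    [[-0.36,-0.077,-0.25],-0.58,0.6],
    [[-0.395,-0.077,-0.288],-0.6,0.6],
    [[-0.42,-0.077,-0.34],-0.7,0.6],
    [[-0.44,-0.077,-0.39],-0.78,0.6],
    [[-0.46,-0.077,-0.44],-0.83,0.6],
    [[-0.475,-0.077,-0.505],-0.88,0.6],
    [[-0.485,-0.07,-0.56],-0.95,0.6],
    [[-0.5,-0.06,-0.61],-1.03,0.6],
    [[-0.5117,-0.0563,-0.6631],-1.083,0.6],
    [[-0.5117,-0.0563,-0.6631],-1.083,0.6],
    [[-0.5117,-0.0563,-0.6631],-1.083,0.6],
    [[-0.5117,-0.0563,-0.6631],-1.083,0.6]
  ],
  "squeeze": 20
}}

```text
clock: 1.9
eef_pos: [464.0, 245.0, 229.6]
eef_rot: [-1.571, 0.001, -1.794]
wrist_force: [1.2, 0.1, 0.2]
finger_gap: 37.8
```

Request:
{"fn": "play_rows", "kwargs": {
  "series": [
    [[0,0.03,0],0,0.6],
    [[0,0.06,0],0,0.6],
    [[0,0.085,0],0,0.6],
    [[0,0.0945,0],0,0.6],
    [[0,0.0945,0],0,0.6],
    [[0,0.0945,0],0,0.6],
    [[0,0.0945,0],0,0.95],
    [[0,0.0945,0],0,0.95],
    [[0,0.0945,0],0,0.95],
    [[0,0.0945,0],0,0.95],
    [[0,0.0945,0],0,0.95]
  ]
}}

```text
clock: 3.0
eef_pos: [463.9, 245.1, 135.3]
eef_rot: [-1.571, 0.001, -1.794]
wrist_force: [-0.1, -0.8, -0.4]
finger_gap: 5.1
```

```bash
python3 - <<'E'
from h import *
s=manip.read_state(); print(s["eef_pos"],s["eef_rot"],s["wrist_force"],s["finger_gap"])
E
```

```text
[463.93876271 245.12579037 135.26325192] [-1.57127377e+00  8.62087847e-04 -1.79443120e+00] [-0.05706009 -0.75678095 -0.39727461] 5.089641873861506
```

The gap closed to 5 mm, which means the bar isn't between the pads, so I'm taking a picture.

```bash
python3 - <<'E'
from h import *
s=shot("scene","s1");t=shot("top","t1")
o=np.zeros((400,800,3),np.uint8)
o[:,:400]=crop(s,360,110,100,100,4);o[:,400:]=crop(t,160,210,100,100,4)
cv2.imwrite("pics/z1.png",o)
st=manip.read_state();print(proj("scene",st["eef_pos"]),proj("top",st["eef_pos"]))
E
```

```text
[[420.23776739 169.07997543]] [[204.93592511 274.36881202]]
```

View pics/z1.png

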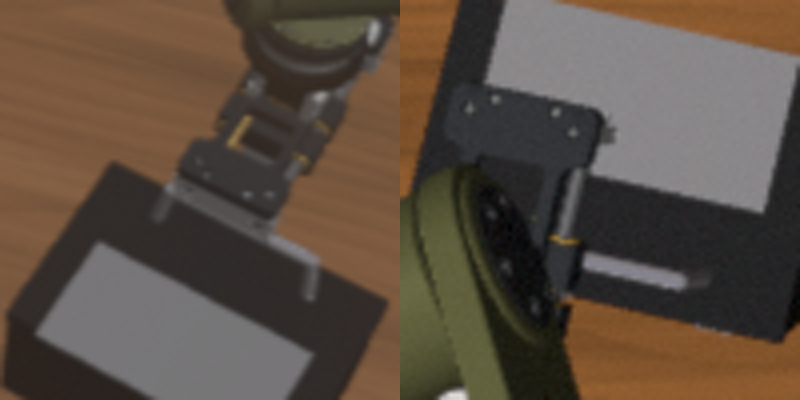

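Request:
{"fn": "play_rows", "kwargs": {
  "series": [
    [[0,0,0],0,1.0],
    [[0,0,0],0,1.0],
    [[0,0,0],0,1.0],
    [[0,0,0],0,1.0]
  ]
}}

```text
clock: 3.5
eef_pos: [463.9, 245.1, 135.2]
eef_rot: [-1.571, 0.001, -1.794]
wrist_force: [-0.9, 0.5, -0.1]
finger_gap: 0.2
```

```bash
python3 - <<'E'
from h import *
def dots(im,n,st,x,y,w,h,k):
    c=crop(im,x,y,w,h,k)
    for z,col in((0,(0,0,255)),(19,(0,255,0)),(97,(255,0,0))):
        for dx in(-.5,.5) if z==97 else (0,):
            u=proj(n,st["eef_pos"]+[75*dx*.222,75*dx*.975,z])[0]; cv2.circle(c,tuple(int(v) for v in ((u-[x,y]+.5)*k)),3,col,-1)
    return c
st=manip.read_state()
s=shot("scene","s2");t=shot("top","t2")
o=np.zeros((600,800,3),np.uint8)
o[:480,:400]=dots(s,"scene",st,385,130,66,80,6)[:480,:400];o[:480,400:]=dots(t,"top",st,175,220,66,80,6)[:480,:400]
cv2.imwrite("pics/z2.png",o[:480])
E
```

```text
Traceback (most recent call last):
ValueError: could not broadcast input array from shape (480,396,3) into shape (480,400,3)
```

```bash
python3 - <<'E'
from h import *
st=manip.read_state()
def dots(n,f,x,y,w,h,k):
    c=crop(cv2.imread(f"pics/{f}.png"),x,y,w,h,k)
    for z,col in((0,(0,0,255)),(19,(0,255,0)),(97,(255,0,0))):
        for dx in(-.5,.5) if z==97 else (0,):
            u=proj(n,st["eef_pos"]+[75*dx*.222,75*dx*.975,z])[0]; cv2.circle(c,tuple(int(v) for v in ((u-[x,y]+.5)*k)),3,col,-1)
    return c
cv2.imwrite("pics/z2.png",np.hstack([dots("scene","s2",385,130,66,80,6),dots("top","t2",175,220,66,80,6)]))
E
```

```text
(no output)
```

View pics/z2.png

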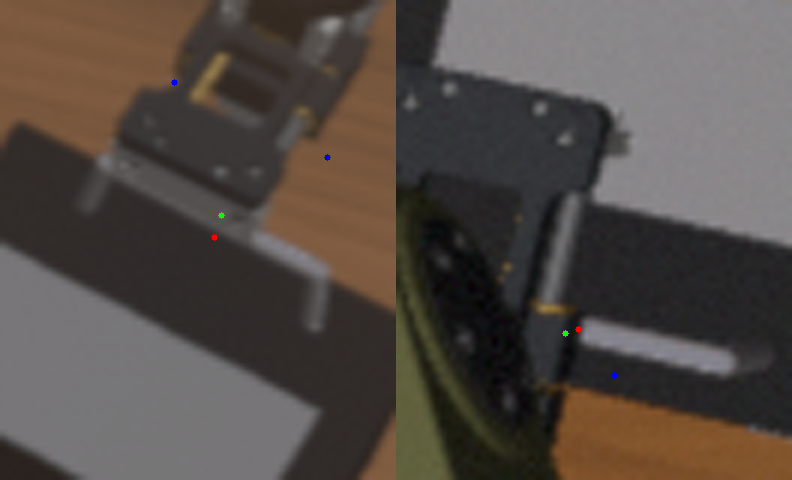

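```bash
python3 - <<'E'
from h import *
print(tri((417.5,157.5),(191.8,241)))
# screws right-most pair
print(tri((385+255/6,130+172/6),(175+(450-396)/6,220+88/6)))
print(tri((385+148/6,130+122/6),(175+(565-396)/6,220+138/6)))
print("plate corners scene->top: left(120,145)/(605,125)", tri((385+125/6,130+100/6),(175+(610-396)/6,220+118/6)))
E
```

```text
(array([535.90956853, 230.44807149, 289.1900079 ]), [np.float64(0.5), np.float64(0.5)])
(array([544.74674569, 247.94076162, 302.94774273]), [np.float64(6.9), np.float64(6.9)])
(array([531.77716139, 206.5479328 , 303.09643429]), [np.float64(0.2), np.float64(0.2)])
plate corners scene->top: left(120,145)/(605,125) (array([536.39673457, 192.61327874, 317.68262674]), [np.float64(3.4), np.float64(3.4)])
```

Request:
{"fn": "play_rows", "kwargs": {
  "series": [
    [[0,-0.007,0],0,1.0],
    [[0,-0.014,0],0,1.0],
    [[0,-0.02,0],0,1.0],
    [[0,-0.025,0],0,1.0],
    [[0,-0.025,0],0,1.0],
    [[0,-0.025,0],0,1.0]
  ]
}}

```text
clock: 4.2
eef_pos: [463.9, 245.1, 160.2]
eef_rot: [-1.571, 0.001, -1.794]
wrist_force: [-0.3, 0.2, -1.1]
finger_gap: 0.2
```

```bash
python3 - <<'E'
from h import *
s=shot("scene","s3");t=shot("top","t3")
a=cv2.imread("pics/s2.png");b=cv2.imread("pics/t2.png")
for e in comps(s,430,165,20,25,110,4): print(e[0],e[1].round(1).tolist())
for e in comps(a,430,165,20,25,110,4): print("before",e[0],e[1].round(1).tolist())
cv2.imwrite("pics/z3.png",np.hstack([crop(s,385,130,66,80,6),crop(t,175,220,66,80,6)]))
E
```

```text
30.0 [[428.3, 171.0], [429.7, 168.2], [440.6, 173.6], [439.2, 176.4]]
before 30.125 [[428.3, 171.0], [429.7, 168.2], [440.6, 173.6], [439.2, 176.4]]
```

View pics/z3.png

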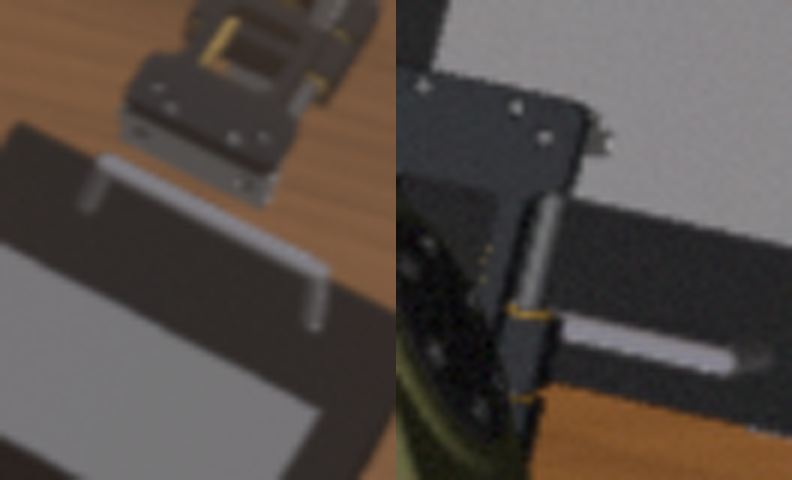

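The bar is untouched and uncovered, so the fingers missed it somehow. I'll turn the jaws so the fingertips show in the scene view and compare them with the reported TCP.

Request:
{"fn": "play_rows", "kwargs": {
  "series": [
    [[0,-0.03,0],0.14,0.5],
    [[0,-0.06,0],0.28,0.5],
    [[0,-0.07,0],0.42,0.5],
    [[0,-0.07,0],0.57,0.5],
    [[0,-0.07,0],0.72,0.5],
    [[0,-0.07,0],0.87,0.5],
    [[0,-0.07,0],1.02,0.5],
    [[0,-0.07,0],1.16,0.5],
    [[0,-0.07,0],1.3,0.5],
    [[0,-0.07,0],1.45,0.5],
    [[0,-0.07,0],1.571,0.5],
    [[0,-0.07,0],1.571,0.5],
    [[0,-0.07,0],1.571,0.5]
  ]
}}

```text
clock: 5.6
eef_pos: [463.8, 244.9, 229.7]
eef_rot: [-1.571, -0.001, 2.921]
wrist_force: [0.7, 0.2, -0.5]
finger_gap: 46.6
```

```bash
python3 - <<'E'
from h import *
st=manip.read_state();print(st["eef_pos"],st["eef_rot"],st["finger_gap"])
M=R.from_euler("xyz",st["eef_rot"]).as_matrix()
s=shot("scene","s4");x,y,w,h,k=360,70,130,100,6
c=crop(s,x,y,w,h,k)
for l,z in((0,23.5),(0,-23.5),(-19,0),(-97,0)):
    u=proj("scene",st["eef_pos"]+M@[0,l,z])[0];print(l,z,u); cv2.circle(c,tuple(int(v) for v in ((u-[x,y]+.5)*k)),3,(0,0,255),-1)
cv2.imwrite("pics/z4.png",c)
E
```

```text
[463.79084252 244.93520656 229.69037612] [-1.57105449e+00 -1.28768334e-03  2.92141245e+00] 46.603837779328295
0 23.5 [418.13383205 146.10552433]
0 -23.5 [434.12825714 153.89183667]
-19 0 [427.36365039 145.86971535]
-97 0 [432.9303383  127.85456551]
```

View pics/z4.png

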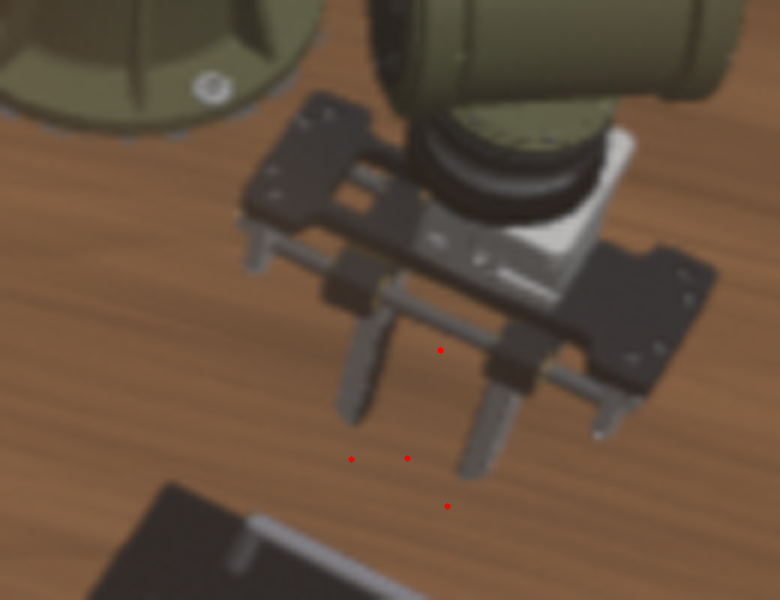

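The fingertips appear at crop (350,420) and (475,475), about 35 px (6 image px) above where the reported TCP projects. So the real tips sit higher than reported. I'll quantify it.

```bash
python3 - <<'E'
from h import *
st=manip.read_state()
for uv in((428.0,143.75),(428,145)):
    o,d=ray("scene",uv); 
    # closest point to vertical line through tcp
    A=np.array([d,[0,0,-1]]).T; c=np.linalg.lstsq(A,np.array([*st["eef_pos"][:2],0])-o,rcond=None)[0]; p=o+d*c[0]; print(p, p-st["eef_pos"])
t=shot("top","t4")
o=np.hstack([crop(t,150,225,100,100,4)[:400],crop(cv2.imread("pics/s4.png"),390,80,100,100,4)])
cv2.imwrite("pics/z5.png",o)
plan([(465,245,235,-1.795+0),(465,245,110,-1.795)])
E
```

```text
[463.81610454 244.87435895 258.27133699] [-2.93129661e-04 -8.03473625e-02  2.85149082e+01]
[463.8206081  245.82557718 253.08204452] [4.21043225e-03 8.70870869e-01 2.33256157e+01]
[[-0.0011, -0.0052, -0.0003], np.float64(4.716)]
[[-0.0013, 0.1198, -0.0003], np.float64(4.716)]
```

View pics/z5.png

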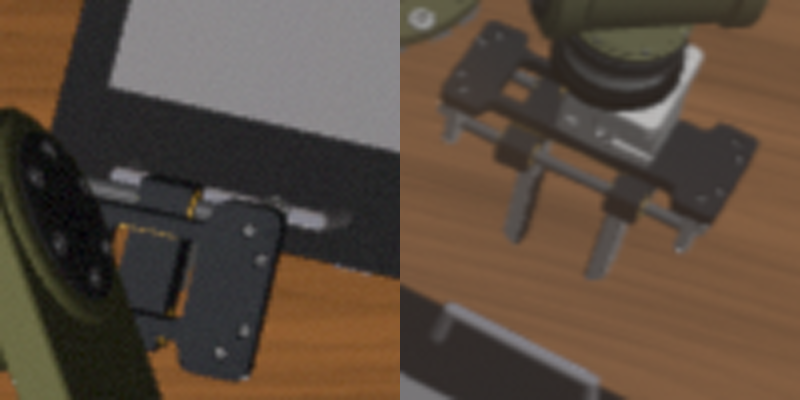

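```bash
python3 - <<'E'
from h import *
st=manip.read_state()
x,r=tri((410.5,95.8),(207.5,297));print(x,r,x-st["eef_pos"])
x,r=tri((410.75,96.25),(208,297));print(x,r)
v=np.array([.222,.975,0]); u=np.array([.975,-.222,0]); print((x-st["eef_pos"])@v,(x-st["eef_pos"])@u)
E
```

```text
[447.69060402 172.36934996 401.10619567] [np.float64(0.4), np.float64(0.4)] [-16.1275457  -72.59495246 171.33156187]
[447.18866227 172.65551211 398.84885255] [np.float64(0.2), np.float64(0.2)]
-74.19281676199101 -0.16119881528147692
```

The xy position is right: the gripper's -y end plate triangulates on the reported jaw axis to within 0.2 mm. Only z is off, with the tips about 26 mm above the reported TCP. I'll turn back and go lower, watching force.

Request:
{"fn": "play_rows", "kwargs": {
  "series": [
    [[0,0,0],-0.15,0.6],
    [[0,0,0],-0.3,0.6],
    [[0,0,0],-0.45,0.6],
    [[0,0,0],-0.6,0.6],
    [[0,0,0],-0.75,0.6],
    [[0,0,0],-0.9,0.6],
    [[0,0,0],-1.05,0.6],
    [[0,0,0],-1.2,0.6],
    [[0,0.02,0],-1.35,0.6],
    [[0,0.04,0],-1.5,0.6],
    [[0,0.06,0],-1.567,0.6],
    [[0,0.08,0],-1.567,0.6],
    [[0,0.1,0],-1.567,0.6],
    [[0,0.11,0],-1.567,0.6],
    [[0,0.117,0],-1.567,0.6],
    [[0,0.117,0],-1.567,0.6],
    [[0,0.117,0],-1.567,0.93],
    [[0,0.117,0],-1.567,0.96],
    [[0,0.117,0],-1.567,0.96],
    [[0,0.117,0],-1.567,0.96]
  ]
}}

```text
clock: 7.7
eef_pos: [467.0, 244.5, 113.6]
eef_rot: [-1.564, 0.002, -1.796]
wrist_force: [39.4, -7.7, -17.8]
finger_gap: 9.3
```

Request:
{"fn": "play_rows", "kwargs": {
  "series": [
    [[0,0,0],0,0.96],
    [[0,0,0],0,0.96]
  ]
}}

```text
clock: 7.9
eef_pos: [467.5, 244.4, 113.7]
eef_rot: [-1.563, 0.002, -1.796]
wrist_force: [6.6, -0.7, -4.2]
finger_gap: 9.3
```

The bar is gripped: gap 9.3 mm, which fits the 10 mm bar. Next is the opening arc.

```bash
python3 - <<'E'
import numpy as np
th=np.linspace(0.06,0.9,15)
f=lambda t:np.round([52-(125*np.sin(t)+52*np.cos(t)),-125*np.cos(t)+52*np.sin(t)+125],1)
for t in np.r_[th,np.arange(.95,1.9,.06)]: print(round(t,2),f(t)/1000)
E
```

```text
0.06 [-0.0074  0.0033]
0.12 [-0.0146  0.0071]
0.18 [-0.0215  0.0113]
0.24 [-0.0282  0.0159]
0.3 [-0.0346  0.0209]
0.36 [-0.0407  0.0263]
0.42 [-0.0465  0.0321]
0.48 [-0.0518  0.0381]
0.54 [-0.0569  0.0445]
0.6 [-0.0615  0.0512]
0.66 [-0.0657  0.0581]
0.72 [-0.0695  0.0653]
0.78 [-0.0729  0.0727]
0.84 [-0.0758  0.0803]
0.9 [-0.0782  0.088 ]
0.95 [-0.0799  0.0946]
1.01 [-0.0815  0.1026]
1.07 [-0.0826  0.1106]
1.13 [-0.0832  0.1187]
1.19 [-0.0834  0.1268]
1.25 [-0.083   0.1349]
1.31 [-0.0822  0.143 ]
1.37 [-0.0809  0.151 ]
1.43 [-0.0791  0.1589]
1.49 [-0.0768  0.1667]
1.55 [-0.0741  0.1744]
1.61 [-0.0709  0.1819]
1.67 [-0.0672  0.1891]
1.73 [-0.0632  0.1962]
1.79 [-0.0587  0.2029]
1.85 [-0.0538  0.2094]
```

Request:
{"fn": "play_rows", "kwargs": {
  "series": [
    [[0,-0.0074,0.0033],0,0.96],
    [[0,-0.0146,0.0071],0,0.96],
    [[0,-0.0215,0.0113],0,0.96],
    [[0,-0.0282,0.0159],0,0.96],
    [[0,-0.0346,0.0209],0,0.96],
    [[0,-0.0407,0.0263],0,0.96],
    [[0,-0.0465,0.0321],0,0.96],
    [[0,-0.0518,0.0381],0,0.96],
    [[0,-0.0569,0.0445],0,0.96],
    [[0,-0.0615,0.0512],0,0.96],
    [[0,-0.0615,0.0512],0,0.96]
  ]
}}

```text
clock: 9.0
eef_pos: [517.5, 232.8, 177.2]
eef_rot: [-1.562, 0.003, -1.796]
wrist_force: [-8.0, -1.8, 8.3]
finger_gap: 9.1
```

```bash
python3 - <<'E'
from h import *
s=shot("scene","s6");t=shot("top","t6")
cv2.imwrite("pics/z6.png",np.hstack([crop(s,340,90,133,133,3),crop(t,130,190,133,133,3)]))
print(manip.read_state()["wrist_force"])
E
```

```text
[-7.14792719 -0.45930442  7.79897843]
```

View pics/z6.png

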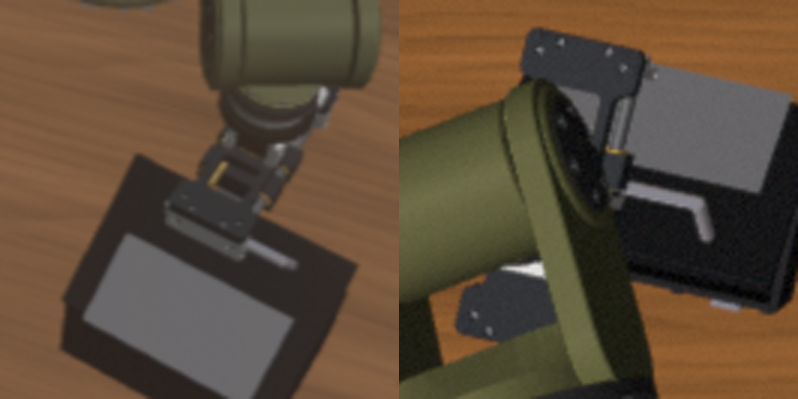

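The lid is lifting with the bar held (top view: raised handle at crop (660,200)). I'll carry on along the arc.

Request:
{"fn": "play_rows", "kwargs": {
  "series": [
    [[0,-0.004,0.007],0,0.96],
    [[0,-0.008,0.014],0,0.96],
    [[0,-0.0114,0.0215],0,0.96],
    [[0,-0.0143,0.0291],0,0.96],
    [[0,-0.0167,0.0368],0,0.96],
    [[0,-0.0184,0.0434],0,0.96],
    [[0,-0.02,0.0514],0,0.96],
    [[0,-0.0211,0.0594],0,0.96],
    [[0,-0.0217,0.0675],0,0.96],
    [[0,-0.0219,0.0756],0,0.96],
    [[0,-0.0215,0.0837],0,0.96],
    [[0,-0.0207,0.0918],0,0.96],
    [[0,-0.0194,0.0998],0,0.96],
    [[0,-0.0176,0.1077],0,0.96],
    [[0,-0.0153,0.1155],0,0.96],
    [[0,-0.0126,0.1232],0,0.96],
    [[0,-0.0094,0.1307],0,0.96],
    [[0,-0.0057,0.1379],0,0.96],
    [[0,-0.0017,0.145],0,0.96],
    [[0,-0.0017,0.145],0,0.96]
  ]
}}

```text
clock: 11.1
eef_pos: [659.3, 200.3, 179.2]
eef_rot: [-1.562, 0.003, -1.796]
wrist_force: [0.7, -2.8, 1.2]
finger_gap: 9.1
```

Request:
{"fn": "play_rows", "kwargs": {
  "series": [
    [[0,0.004,0.0065],0,0.96],
    [[0,0.0085,0.0125],0,0.96],
    [[0,0.0085,0.0125],0,0.85],
    [[0,0.0085,0.0135],0,0.74],
    [[0,0.0085,0.0145],0,0.72],
    [[0,0.0085,0.0155],0,0.72],
    [[0,0.0085,0.016],0,0.72],
    [[0,0.0085,0.016],0,0.72],
    [[0,-0.01,0.016],0,0.72],
    [[0,-0.03,0.016],0,0.72],
    [[0,-0.06,0.016],0,0.72],
    [[0,-0.09,0.016],0,0.72],
    [[0,-0.105,0.016],0,0.72],
    [[0,-0.105,0.016],0,0.72],
    [[0,-0.105,0.016],0,0.72]
  ]
}}

```text
clock: 12.6
eef_pos: [673.8, 196.6, 283.4]
eef_rot: [-1.563, 0.003, -1.796]
wrist_force: [0.3, 0.3, -0.9]
finger_gap: 26.3
```

```bash
python3 - <<'E'
from h import *
s=shot("scene","s7");t=shot("top","t7")
cv2.imwrite("pics/z7.png",np.hstack([crop(s,350,90,133,150,3),crop(t,140,160,133,150,3)]))
print(manip.read_state()["eef_pos"],manip.read_state()["wrist_force"])
E
```

```text
[673.64282844 196.54868303 282.61544994] [-0.25445293  0.67959287 -0.05630068]
```

View pics/z7.png

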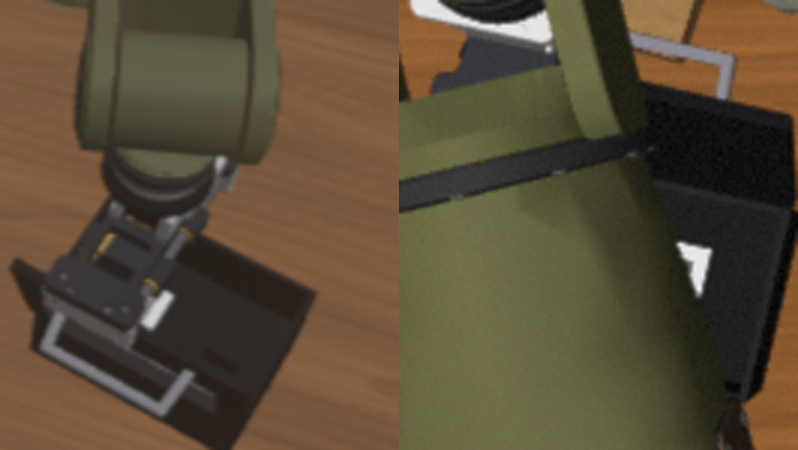

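The lid is open on its back (handle behind at top crop (730,70)), and the white block shows at top crop (695,270). I'll clear the arm so I can measure it.

Request:
{"fn": "play_rows", "kwargs": {
  "series": [
    [[0.03,0,-0.017],0.14,0.55],
    [[0.065,0,-0.037],0.28,0.55],
    [[0.1,0,-0.057],0.42,0.55],
    [[0.14,0,-0.08],0.57,0.55],
    [[0.18,0,-0.1],0.72,0.55],
    [[0.22,0,-0.125],0.87,0.55],
    [[0.26,0,-0.148],1.02,0.55],
    [[0.3,0,-0.17],1.16,0.55],
    [[0.326,0,-0.186],1.3,0.55],
    [[0.326,0,-0.186],1.45,0.55],
    [[0.326,0,-0.186],1.569,0.55],
    [[0.326,0,-0.186],1.569,0.55]
  ]
}}

```text
clock: 13.9
eef_pos: [419.0, -79.7, 280.0]
eef_rot: [-1.573, 0.005, 2.916]
wrist_force: [0.0, 0.7, -0.4]
finger_gap: 42.3
```

```bash
python3 - <<'E'
from h import *
s=shot("scene","s8");t=shot("top","t8")
print(manip.read_state()["eef_pos"],manip.read_state()["eef_rot"])
for n,im,roi in(("scene",s,(370,140,90,110)),("top",t,(160,200,120,100))):
    for th in(110,140,170,200):
        for a,b in comps(im,*roi,th,10): print(n,th,round(a),b.mean(0).round(1),b.round(1).tolist())
print("pred grip top",[proj(n,(506.6,202.4,92)).round(1).tolist() for n in P],[proj(n,(506.6,202.4,48)).round(1).tolist() for n in P])
E
```

```text
[419.30656283 -79.50536054 280.20333275] [-1.57276329  0.00559463  2.9217278 ]
scene 110 124 [390.3 217.5] [[367.1, 221.2], [369.6, 206.3], [413.6, 213.8], [411.0, 228.7]]
scene 110 183 [399.1 189.3] [[388.2, 193.3], [398.6, 177.7], [410.1, 185.3], [399.6, 201.0]]
scene 140 144 [399.1 189.2] [[388.7, 193.3], [398.5, 178.1], [409.5, 185.1], [399.6, 200.4]]
scene 170 42 [402.  192.7] [[397.1, 197.1], [403.4, 186.2], [406.9, 188.2], [400.5, 199.1]]
scene 170 53 [398.2 185. ] [[392.5, 188.0], [398.8, 178.6], [403.9, 182.0], [397.6, 191.4]]
scene 200 20 [402.  192.7] [[398.1, 197.1], [404.0, 187.2], [406.0, 188.4], [400.1, 198.3]]
scene 200 31 [398.5 184.9] [[393.9, 187.5], [399.6, 179.6], [403.1, 182.2], [397.4, 190.1]]
top 110 18 [238.3 291.5] [[233.0, 291.5], [233.5, 289.2], [243.6, 291.5], [243.1, 293.8]]
top 110 18 [178.5 278. ] [[173.3, 277.9], [173.8, 275.7], [183.8, 278.0], [183.2, 280.2]]
top 110 413 [232.9 253.3] [[221.7, 264.1], [227.7, 238.7], [244.1, 242.5], [238.1, 267.9]]
top 110 44 [201.5 236.9] [[195.0, 241.5], [197.9, 229.8], [208.1, 232.4], [205.2, 244.0]]
top 140 394 [232.9 253.2] [[222.1, 263.9], [228.0, 238.9], [243.8, 242.6], [237.9, 267.6]]
top 140 12 [201.1 236.3] [[194.6, 239.0], [200.5, 229.3], [207.5, 233.5], [201.7, 243.3]]
top 170 375 [233.  253.2] [[222.4, 263.6], [228.3, 239.1], [243.6, 242.8], [237.7, 267.3]]
top 200 352 [233.  253.2] [[222.7, 263.5], [228.5, 239.4], [243.3, 243.0], [237.4, 267.0]]
pred grip top [[[399.6, 184.8]], [[228.7, 254.0]]] [[[397.6, 192.4]], [[232.4, 253.5]]]
```

```bash
python3 - <<'E'
from h import *
c=np.mean([onz("top",p,48) for p in [(222.4,263.6),(228.3,239.1),(243.6,242.8),(237.7,267.3)]],0)
a,b,d,e=[onz("top",p,48) for p in [(222.4,263.6),(228.3,239.1),(243.6,242.8),(237.7,267.3)]]
print(c,np.arctan2(*(b-a)[1::-1]),np.linalg.norm(b-a),np.linalg.norm(d-b))
o,dd=ray("scene",(398.3,185)); k=((c-o)[:2]@dd[:2])/(dd[:2]@dd[:2]); print("grip top ray near",o+dd*k, "at z92",onz("scene",(398.3,185),92))
# edge-threshold variant
t=cv2.imread("pics/t8.png")
yaw=-0.224
plan([(c[0],c[1],150,2.918),(c[0],c[1],31,2.918)])
E
```

```text
[507.49202259 200.9837925   48.        ] -0.2262908876936738 59.896338108690735 37.96391271668073
grip top ray near [507.59748259 199.11753668  90.87553441] at z92 [508.2839286  199.15632697  92.        ]
[[-0.0242, 0.1309, -0.2927], np.float64(0.004)]
[[-0.0235, 0.2499, -0.2925], np.float64(0.004)]
```

The block is aligned with the case: centre about (507.5,200.4), yaw -0.226, and grip top about 91 mm high against 92 in the text. I'll go and grasp it.

Request:
{"fn": "play_rows", "kwargs": {
  "series": [
    [[-0.004,0.02,-0.045],0.0,0.55],
    [[-0.008,0.04,-0.09],0.0,0.55],
    [[-0.012,0.06,-0.135],0.0,0.55],
    [[-0.016,0.075,-0.18],0.0,0.55],
    [[-0.02,0.085,-0.225],0.003,0.55],
    [[-0.022,0.095,-0.265],0.004,0.55],
    [[-0.024,0.11,-0.292],0.004,0.55],
    [[-0.024,0.13,-0.292],0.004,0.55],
    [[-0.024,0.13,-0.292],0.004,0.55],
    [[-0.024,0.16,-0.292],0.004,0.55],
    [[-0.024,0.19,-0.292],0.004,0.55],
    [[-0.0238,0.22,-0.292],0.004,0.55],
    [[-0.0236,0.235,-0.292],0.004,0.55],
    [[-0.0236,0.244,-0.292],0.004,0.55],
    [[-0.0235,0.249,-0.292],0.004,0.55],
    [[-0.0235,0.249,-0.292],0.004,0.55],
    [[-0.0235,0.249,-0.292],0.004,0.55]
  ]
}}

```text
clock: 15.7
eef_pos: [507.9, 200.6, 32.9]
eef_rot: [-1.573, 0.007, 2.918]
wrist_force: [-0.1, -0.0, -1.1]
finger_gap: 42.2
```

```bash
python3 - <<'E'
from h import *
s=manip.read_state();print(s["eef_pos"],s["eef_rot"],s["wrist_force"])
plan([(507.5,200.4,31,2.9156)])
E
```

```text
[507.91043524 200.60244187  32.88615962] [-1.57346805  0.00678067  2.9179788 ] [-0.0839274  -0.02205466 -1.10603567]
[[0.0004, 0.0019, 0.0003], np.float64(0.002)]
```

Request:
{"fn": "play_rows", "kwargs": {
  "series": [
    [[0,0.001,0],0,0.8],
    [[0,0.001,0],0,0.9],
    [[0,0.001,0],0,0.9],
    [[0,0.001,0],0,0.9],
    [[0,0.001,0],0,0.9],
    [[0,0.001,0],0,0.9]
  ],
  "squeeze": 35
}}

```text
clock: 16.3
eef_pos: [507.9, 200.6, 32.0]
eef_rot: [-1.573, 0.007, 2.918]
wrist_force: [0.3, -1.1, 3.1]
finger_gap: 15.5
```

Request:
{"fn": "play_rows", "kwargs": {
  "series": [
    [[0,-0.02,0],0,0.9],
    [[0,-0.05,0],0,0.9],
    [[0,-0.085,0],0,0.9],
    [[0,-0.12,0],0,0.9],
    [[0,-0.15,0],0,0.9],
    [[0,-0.155,0],0,0.9],
    [[0,-0.155,0],0,0.9]
  ]
}}

```text
clock: 17.0
eef_pos: [506.9, 200.5, 186.9]
eef_rot: [-1.574, 0.007, 2.918]
wrist_force: [-0.4, -0.4, -1.4]
finger_gap: 16.1
```

Request:
{"fn": "play_rows", "kwargs": {
  "series": [
    [[-0.012,0,0.039],-0.04,0.9],
    [[-0.024,0,0.078],-0.08,0.9],
    [[-0.036,0,0.117],-0.12,0.9],
    [[-0.048,0,0.156],-0.16,0.9],
    [[-0.06,0,0.195],-0.2,0.9],
    [[-0.072,0,0.234],-0.24,0.9],
    [[-0.084,0,0.273],-0.28,0.9],
    [[-0.096,0,0.312],-0.32,0.9],
    [[-0.108,0,0.351],-0.36,0.9],
    [[-0.12,0,0.39],-0.4,0.9],
    [[-0.132,0,0.43],-0.43,0.9],
    [[-0.1434,0,0.4674],-0.453,0.9],
    [[-0.1434,0,0.4674],-0.453,0.9],
    [[-0.1434,0.03,0.4674],-0.453,0.9],
    [[-0.1434,0.05,0.4674],-0.453,0.9],
    [[-0.1434,0.05,0.4674],-0.453,0.9],
    [[-0.1434,0.05,0.4674],-0.453,0.9]
  ]
}}

```text
clock: 18.7
eef_pos: [543.4, -286.5, 136.0]
eef_rot: [-1.571, 0.007, -2.912]
wrist_force: [0.6, -0.7, -0.4]
finger_gap: 15.6
```

```bash
python3 - <<'E'
from h import *
s=manip.read_state();print(s["eef_pos"],s["eef_rot"],s["wrist_force"],s["finger_gap"])
a=shot("scene","s9");t=shot("top","t9")
cv2.imwrite("pics/z9.png",np.hstack([crop(a,210,90,80,100,5),crop(t,390,190,80,100,5)]))
E
```

```text
[ 543.37017052 -286.49888777  136.02582628] [-1.57138207  0.00699446 -2.91183364] [ 0.61821875 -0.74889165 -0.41640751] 15.611523617737953
```

View pics/z9.png

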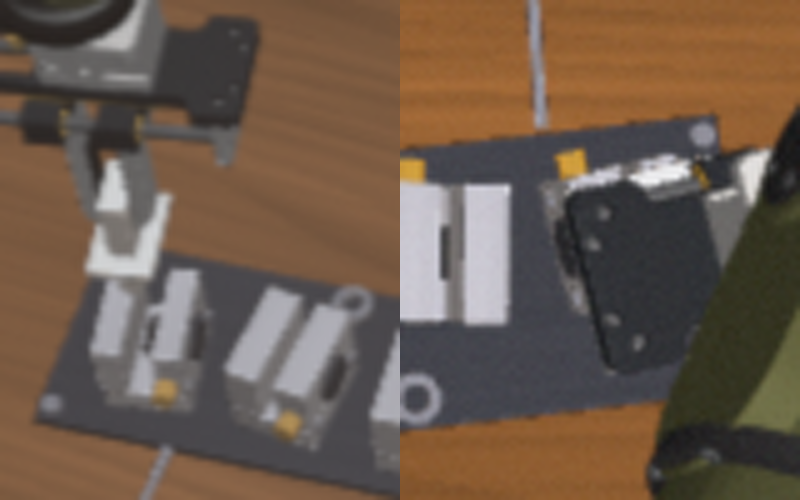

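Scene: the block hangs over the left (wide) caliper, flange at crop (130,235), tongue above the slot at (130,290). I'll check its position against the slot numerically.

```bash
python3 - <<'E'
from h import *
a=cv2.imread("pics/s9.png");k=5
c=crop(a,210,110,60,45,k);g=cv2.cvtColor(c,cv2.COLOR_BGR2HSV)
for th in(165,180,195):
    m=((g[...,2]>th)&(g[...,1]<60)).astype(np.uint8)
    cs=[q for q in cv2.findContours(m,0,cv2.CHAIN_APPROX_NONE)[0] if cv2.contourArea(q)>150]
    for q in cs: print(th,cv2.contourArea(q),((cv2.approxPolyDP(q,4,True)[:,0]+.5)/k-.5+[210,110]).round(1).tolist())
u=np.array([.974,.2275,0]);v=np.array([-.2275,.974,0]);b=np.array([543.4,-286.5,0])
for z,L,W in((152,30,19),(146,30,19),(196,18,8),(112,16,7.5)):
    print(z,[proj("scene",b+u*i*L+v*j*W+[0,0,z])[0].round(1).tolist() for i,j in((1,1),(1,-1),(-1,-1),(-1,1))])
E
```

```text
165 863.0 [[268.4, 149.2], [263.6, 148.0], [260.4, 154.4], [266.4, 154.4]]
165 729.5 [[232.0, 146.2], [230.0, 154.4], [234.2, 154.4], [235.4, 149.4]]
165 1173.5 [[248.0, 144.0], [244.4, 144.2], [243.0, 150.0], [240.0, 151.4], [242.0, 152.2], [242.2, 154.4], [246.2, 154.4]]
165 2379.5 [[243.4, 129.0], [241.2, 129.2], [240.6, 132.6], [238.0, 135.6], [236.0, 141.0], [231.4, 140.2], [229.2, 135.0], [227.0, 143.4], [239.0, 144.8]]
165 901.5 [[231.6, 121.8], [229.0, 131.0], [233.8, 131.8], [234.6, 128.0], [233.0, 122.4]]
180 300.5 [[266.8, 149.4], [265.4, 149.4], [262.2, 154.4], [265.8, 154.4]]
180 323.5 [[247.8, 144.2], [245.0, 144.4], [244.2, 150.6], [245.0, 148.4], [246.6, 150.0]]
180 1897.0 [[243.0, 129.2], [241.4, 129.4], [241.0, 132.4], [238.2, 135.8], [236.4, 141.2], [231.4, 140.6], [229.2, 136.2], [227.2, 143.0], [238.8, 144.6]]
180 730.5 [[231.8, 122.0], [229.4, 131.0], [233.8, 131.4], [234.4, 128.2]]
195 1317.5 [[242.2, 130.2], [236.6, 141.6], [231.8, 141.2], [229.2, 138.0], [227.8, 142.8], [238.8, 144.2]]
195 535.5 [[231.8, 123.0], [229.8, 130.8], [232.8, 131.2], [234.0, 130.8], [234.2, 128.6]]
152 [[239.4, 145.2], [226.3, 144.0], [230.6, 127.2], [243.4, 128.4]]
146 [[239.7, 146.4], [226.7, 145.2], [230.9, 128.5], [243.7, 129.6]]
196 [[234.1, 132.3], [228.4, 131.8], [231.0, 121.5], [236.6, 122.0]]
112 [[238.5, 148.8], [233.5, 148.3], [235.6, 139.5], [240.6, 139.9]]
```

```bash
python3 - <<'E'
from h import *
print(onz("scene",(238.5,152.0),70),onz("top",(437.3,236.1),70))
o=[(239.0,144.8),(227.0,143.4),(243.4,129.0)];z=np.array([onz("scene",p,152) for p in o]);print("block mid",(z[1]+z[2])/2)
plan([(544,-286.9,136,-2.914),(544,-286.9,88,-2.914)])
E
```

```text
[ 543.67272497 -288.460098     70.        ] [ 543.81007164 -286.53172135   70.        ]
block mid [ 543.17111571 -285.58476354  152.        ]
[[-0.0001, 0.0015, -0.0], np.float64(0.002)]
[[0.0004, 0.0495, -0.0001], np.float64(0.002)]
```

The strip boxes were inflated by side features: box area is much larger than mask area. I'll measure the slot edges properly from brightness profiles on the z=70 plane before inserting.

```bash
python3 - <<'E'
from h import *
for yaw in(.2275,):
  u=np.array([np.cos(yaw),np.sin(yaw),0]);v=np.array([-np.sin(yaw),np.cos(yaw),0]);b=np.array([544,-287,70.])
  for n,f in(("top","t0 t8"),("scene","s0 s8")):
    for ff in {"t0":"top0","s0":"scene0"}.get(f.split()[0]),f.split()[1]:
      im=cv2.cvtColor(cv2.imread(f"pics/{ff}.png"),cv2.COLOR_BGR2GRAY).astype(np.float32)
      W=np.arange(-40,41,2.);L=np.arange(-24,25,3.)
      uv=np.array([proj(n,[b+u*l+v*w for w in W]) for l in L],np.float32)
      pr=cv2.remap(im,uv[...,0],uv[...,1],cv2.INTER_LINEAR)
      print(ff,list(zip(W.astype(int).tolist(),pr.mean(0).astype(int).tolist())))
      L2=np.arange(-44,45,2.);uv=np.array([proj(n,[b+u*l+v*w for l in L2]) for w in(-20,-17,17,20)],np.float32)
      print("  along",list(zip(L2.astype(int).tolist(),cv2.remap(im,uv[...,0],uv[...,1],1).mean(0).astype(int).tolist())))
E
```

```text
top0 [(-40, 60), (-38, 59), (-36, 59), (-34, 59), (-32, 58), (-30, 62), (-28, 85), (-26, 140), (-24, 174), (-22, 177), (-20, 176), (-18, 176), (-16, 176), (-14, 175), (-12, 174), (-10, 155), (-8, 115), (-6, 100), (-4, 97), (-2, 98), (0, 105), (2, 129), (4, 141), (6, 121), (8, 116), (10, 144), (12, 174), (14, 177), (16, 176), (18, 176), (20, 176), (22, 176), (24, 174), (26, 162), (28, 121), (30, 92), (32, 78), (34, 69), (36, 67), (38, 68), (40, 73)]
  along [(-44, 61), (-42, 60), (-40, 59), (-38, 59), (-36, 66), (-34, 96), (-32, 159), (-30, 178), (-28, 180), (-26, 179), (-24, 179), (-22, 179), (-20, 179), (-18, 179), (-16, 178), (-14, 178), (-12, 178), (-10, 177), (-8, 177), (-6, 177), (-4, 177), (-2, 177), (0, 176), (2, 176), (4, 176), (6, 176), (8, 176), (10, 175), (12, 175), (14, 175), (16, 174), (18, 174), (20, 173), (22, 174), (24, 173), (26, 173), (28, 173), (30, 171), (32, 149), (34, 106), (36, 93), (38, 92), (40, 93), (42, 94), (44, 87)]
t8 [(-40, 66), (-38, 65), (-36, 65), (-34, 65), (-32, 65), (-30, 68), (-28, 93), (-26, 153), (-24, 190), (-22, 193), (-20, 193), (-18, 193), 
[... 2052 characters left out ...]
6, 102), (8, 126), (10, 152), (12, 165), (14, 169), (16, 170), (18, 169), (20, 168), (22, 165), (24, 153), (26, 131), (28, 108), (30, 89), (32, 78), (34, 72), (36, 72), (38, 74), (40, 74)]
  along [(-44, 75), (-42, 72), (-40, 70), (-38, 79), (-36, 92), (-34, 130), (-32, 162), (-30, 168), (-28, 172), (-26, 172), (-24, 172), (-22, 171), (-20, 171), (-18, 171), (-16, 171), (-14, 170), (-12, 170), (-10, 170), (-8, 170), (-6, 170), (-4, 169), (-2, 169), (0, 169), (2, 169), (4, 168), (6, 168), (8, 168), (10, 168), (12, 168), (14, 167), (16, 167), (18, 167), (20, 167), (22, 167), (24, 167), (26, 167), (28, 166), (30, 163), (32, 139), (34, 116), (36, 107), (38, 100), (40, 100), (42, 102), (44, 105)]
```

Slot edges come out at -9..+10 mm (top view) and -10.4..+8.6 mm (scene view) about (544,-287). That confirms the 19 mm slot, its centre within about 1 mm, and yaw 0.2275. Now I descend in stages.

Request:
{"fn": "play_rows", "kwargs": {
  "series": [
    [[-0.0004,0.01,0.0008],0.002,0.9],
    [[-0.0002,0.02,0.0008],0.002,0.9],
    [[0,0.03,0.0008],0.002,0.9],
    [[0.0002,0.036,0.0008],0.002,0.9],
    [[0.0002,0.042,0.0008],0.002,0.9],
    [[0.0003,0.046,0.0008],0.002,0.9],
    [[0.0004,0.0495,0.0008],0.002,0.9],
    [[0.0004,0.0495,0.0008],0.002,0.9]
  ]
}}

```text
clock: 19.6
eef_pos: [544.1, -287.7, 87.6]
eef_rot: [-1.57, 0.009, -2.914]
wrist_force: [0.7, -0.0, -1.0]
finger_gap: 15.9
```

```bash
python3 - <<'E'
from h import *
s=manip.read_state();print(s["eef_pos"],s["eef_rot"],s["wrist_force"],s["finger_gap"])
M=R.from_euler("xyz",s["eef_rot"]).as_matrix();print("F tool",M.T@s["wrist_force"])
E
```

```text
[ 544.0536021  -287.72318151   87.55492567] [-1.56981357  0.00854663 -2.91383454] [ 0.65656013 -0.02764421 -1.00792128] 15.875202720303728
F tool [-0.62472524  1.01346918  0.17418179]
```

Request:
{"fn": "play_rows", "kwargs": {
  "series": [
    [[0,0.004,0],0,0.9],
    [[0,0.008,0],0,0.9],
    [[0.0001,0.012,0],0,0.9],
    [[0.0001,0.0155,0],0,0.9],
    [[0.0001,0.0155,0],0,0.9]
  ],
  "squeeze": 50
}}

```text
clock: 20.1
eef_pos: [543.8, -287.6, 71.4]
eef_rot: [-1.57, 0.008, -2.914]
wrist_force: [-0.3, -0.5, -0.2]
finger_gap: 15.4
```

Request:
{"fn": "play_rows", "kwargs": {
  "series": [
    [[0,0.003,0],0,0.9],
    [[0,0.006,0],0,0.9],
    [[0,0.009,0],0,0.9],
    [[0,0.01,0],0,0.9],
    [[0,0.01,0],0,0.9]
  ]
}}

```text
clock: 20.6
eef_pos: [544.2, -287.8, 61.8]
eef_rot: [-1.57, 0.009, -2.914]
wrist_force: [-0.6, 0.1, 6.0]
finger_gap: 15.6
```

Request:
{"fn": "play_rows", "kwargs": {
  "series": [
    [[0,0.0015,0],0,0.9],
    [[0,0.003,0],0,0.9],
    [[0,0.004,0],0,0.9],
    [[0,0.004,0],0,0.9],
    [[0,0.004,0],0,0.9],
    [[0,0.004,0],0,0.9]
  ]
}}

```text
clock: 21.2
eef_pos: [544.5, -287.9, 60.0]
eef_rot: [-1.569, 0.009, -2.914]
wrist_force: [-8.9, 5.3, 22.4]
finger_gap: 15.9
```

```bash
python3 - <<'E'
from h import *
s=manip.read_state();print(s["eef_pos"],s["wrist_force"],s["finger_gap"])
E
```

```text
[ 544.45351855 -287.86018586   60.04095734] [-8.86783689  5.26591381 22.43327948] 15.934972233058897
```

Flush stop at z=60.0, exactly the predicted depth, with 22 N on the wrist (spring about 8 N, the rest on the flange). I'll verify without moving.

```bash
python3 - <<'E'
from h import *
for i in range(8):
    a=shot("scene","s10")
t=shot("top","t10")
s=manip.read_state();print(s["clock"],s["eef_pos"],s["wrist_force"],s["finger_gap"],abs(s["qd"]).max())
k=5;c=crop(a,210,115,60,50,k);g=cv2.cvtColor(c,cv2.COLOR_BGR2HSV)
m=((g[...,2]>172)&(g[...,1]<60)).astype(np.uint8)
for q in cv2.findContours(m,0,cv2.CHAIN_APPROX_NONE)[0]:
    if cv2.contourArea(q)>250: print(cv2.contourArea(q),((cv2.approxPolyDP(q,4,True)[:,0]+.5)/k-.5+[210,115]).round(1).tolist())
u=np.array([.974,.2275,0]);v=np.array([-.2275,.974,0]);b=np.array([544.2,-287.7,0])
for z,L,W in((76,30,19),(120,18,8)):
    print(z,[proj("scene",b+u*i*L+v*j*W+[0,0,z])[0].round(1).tolist() for i,j in((1,1),(1,-1),(-1,-1),(-1,1))])
cv2.imwrite("pics/z10.png",np.hstack([crop(a,210,100,80,100,5),crop(a,350,110,120,150,3.3334)[:500,:400]]))
E
```

```text
21.65 [ 544.44188512 -287.8747326    60.02529216] [-8.94708154  4.70009242 23.33224668] 15.638039847577941 0.0022549020827609466
2088.0 [[268.0, 149.2], [263.6, 148.4], [257.4, 159.4], [256.4, 164.4], [260.6, 164.4]]
2594.0 [[248.2, 144.4], [244.6, 144.2], [243.8, 148.4], [241.6, 150.2], [240.4, 154.6], [238.6, 156.2], [235.2, 155.4], [232.8, 150.2], [231.2, 150.0], [231.4, 153.0], [229.6, 155.2], [230.4, 157.2], [229.0, 159.0], [242.0, 159.4], [244.0, 157.6], [244.8, 158.6], [244.8, 149.4], [246.2, 149.0], [246.8, 150.4], [247.2, 147.8], [245.8, 145.8], [247.0, 145.2], [247.8, 146.8]]
750.5 [[235.2, 138.0], [233.2, 146.8], [236.8, 147.4], [237.8, 143.4], [236.6, 138.2]]
308.5 [[240.2, 114.6], [237.4, 114.6], [234.0, 117.2], [238.8, 117.8]]
76 [[242.7, 159.9], [230.2, 158.8], [234.1, 142.4], [246.4, 143.5]]
120 [[237.6, 147.9], [232.2, 147.4], [234.7, 137.4], [240.0, 137.9]]
```

View pics/z10.png

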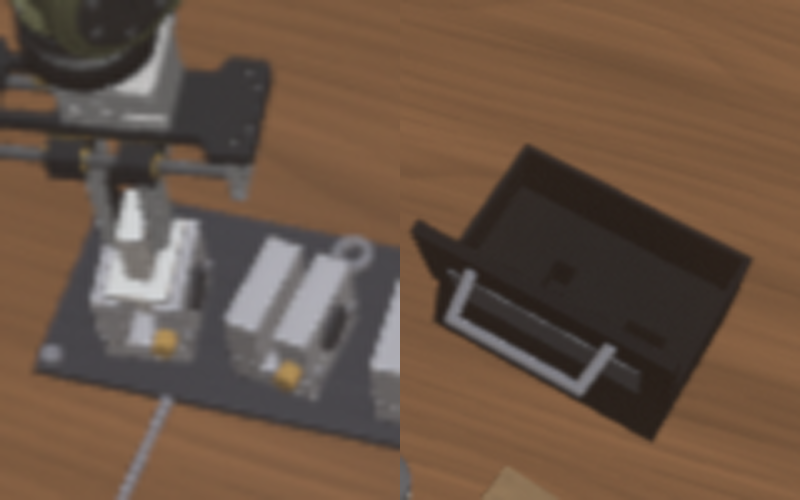

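Scene: the flange (crop (150,255)) lies flat on the wide caliper's top, and the lid is open with the case empty. The push is steady at 23 N, z holds at 60.0 and the joints are still, so I'm handing in.

```bash
python3 -c "
from cell import manip
print(manip.sign_off())"
```

```text
the job is handed in; nothing more can be done
None
```

The block is in the wide caliper's slot with its flange pressed flush, and I handed the job in at about 21.7 s with the arm still pressing. The sign-off gives no verdict.

**What I did:** I opened the lid by its handle bar until it fell back on its stop. I then took the block out and slid it into the 19 mm slot, confirmed by slot edges measured in both views.

**Last checks:**
- **Depth:** the block stopped at the predicted flush height (reported TCP z 60.0 mm).
- **Force:** the upward force on the wrist was a steady 22–23 N. With about 8 N from the spring, that leaves roughly 14 N on the caliper. Side forces were about 9 and 5 N.
- **Stillness and grip:** the joints were still, and the grip measured 15.6–15.9 mm on the 16 mm grip.
- **Position:** the block sits within about 1 mm of the estimated slot centre. The scene picture agrees with its expected outline to about 1 px (roughly 2.5 mm).
- **Lid and bystanders:** the lid looks open on its stop in the last picture. I did not measure its angle or check each bystander's position, but no unexpected contact force showed up.

**What disagreed:**
- **First handle grasp:** it closed on nothing. The real fingertips sit about 26 mm above the reported TCP height, so I corrected for that in every later move.
- **Second handle grasp:** the wrist force briefly reached about 39 N because the bar was about 4 mm from where I had measured it.
- **Slot centre:** the two cameras disagreed by about 1.5 mm across the slot, so I aimed between them.

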